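Square a stepped stack of blanks in the corner jig

TASK

Make a dry-fit stack of the three pale wood blanks in the corner of the glue-up jig: square up the largest, which already lies loose on the jig's base board, then lay the middle one on it and the smallest on top, each with its long edge flush along the long fence and one end flush against the short fence. Bring each blank fully home against both fences before the next one leaves the bench, and leave the stack standing by itself. Do not shift or knock over anything else on the bench.

Things in the scene. Friction and masses are not known exactly. Their poses are not given: they have to be found in the camera images.
- large_mid (a point): the largest of the three pale flat rectangular wood blanks, 150 mm long (its x axis), 68 mm wide (its y axis), 18 mm thick (its z axis, up), about 130 g (varies); it starts loose and askew on the jig's base board, clear of both fences. The point is its centre, half-way up. Turned by half a turn it looks the same and serves as well
- medium_mid (a point): the middle one of the three pale flat rectangular wood blanks, 120 mm long (its x axis), 56 mm wide (its y axis), 18 mm thick (its z axis, up), about 85 g (varies); it starts flat on the bench, turned any way. The point is its centre, half-way up. Turned by half a turn it looks the same and serves as well
- small_mid (a point): the smallest of the three pale flat rectangular wood blanks, 90 mm long (its x axis), 34 mm wide (its y axis), 18 mm thick (its z axis, up), about 40 g (varies); it starts flat on the bench, turned any way. The point is its centre, half-way up. Turned by half a turn it looks the same and serves as well
- jig_corner (a point): inner corner of the jig: where the fences' inner faces would meet, on the base board's top face (18 mm over the bench). z up; long fence's inner face is x = 0, from y = -242 to -6 mm; short fence's is y = 0, from x = 2 to 168 mm (relief gap in the corner). Free base board: x 0 to 172, y 0 to -242 mm. A blank that is home has its centre at x = half its width, y = minus half its length
- jig: glue-up jig screwed to the bench, elsewhere and turned each time: brown fibreboard base board 190 (x) x 260 (y) x 18 mm, with two pale wooden fences at a right angle, 18 mm thick, tops 78 mm above the bench: the long one on its -x side (nearest the robot), the short one on its +y side. Origin under the board's centre. Blanks slide on it, and on one another, under a push of 1 to 2 N
- jar: bystander: tall closed glass jar with a metal lid, 76 mm diameter, 120 mm tall; origin at the centre of its underside
- glue: bystander: tall white glue bottle with an orange cap, 56 mm diameter, 170 mm tall; origin at the centre of its underside
- tin: bystander: small flat round metal wax tin, 48 mm diameter, 26 mm high; origin at the centre of its underside
- offcut: bystander: small darker wood offcut, 40 x 26 x 22 mm high; not one of the three blanks; origin at the centre of its underside
- sander: bystander: sanding block, cork sole under a dark wooden grip, 115 x 60 x 38 mm high; origin at the centre of its underside
- driver: bystander: screwdriver lying on the bench left of the jig, about 200 mm long; origin on the bench under it
- brushes: bystander: white ceramic pot of brushes, 84 mm diameter, 210 mm tall with the brushes; origin at the centre of its underside
- lamp: bench lamp screwed down: foot 90 mm across, slender upright pole 16 mm thick and 360 mm tall, its head reaching 130 mm from the pole along its own +x axis (away from the robot), 330 to 385 mm up; origin at the centre of the foot's underside. A tall obstacle to go round
Mind the look-alikes: they are no part of the job. Leave any black or purple look-alike of the part that bears medium_mid alone.

How it is judged:
By the outcome, as a careful person would: the job done as asked, in the order asked, and still so for the second after the job is handed in, with the robot touching nothing.
It also fails if it takes over 72 s, if anything falls off the work surface, if the arm or the gripper's body presses on something with over 40 N, if the wrist force passes 120 N, or if a joint passes its speed limit or range.

ROBOT

A 6-joint arm with a two-finger parallel gripper is mounted at the origin on the work surface. World frame = base frame: x ahead of the robot, y to its left, z up, the work surface at z = 0. Lengths are in m, angles in rad, forces in N, time in s.
With the tool pointing down it reaches from about 0.3 to 0.875 m from the base axis. Payload 6.4 kg.
Tool frame: the origin (TCP) lies midway between the tips of the shut fingers; the grasp point (between the pads) lies 19 mm behind it; z points along the fingers, y is the line along which they close (so a half turn about z gives the same grasp; the last joint's range is limited). The gripper opens to 85 mm and grips with 20 to 120 N. Pads are 22 mm wide; open, the fingers measure 114 mm over their backs; the gripper's body (76 mm by 85 mm) begins 54 mm behind the grasp point. The pads swing forward as they close: fully open they stand 13 mm farther back than shut.
Start: joints at [1.019, 0.181, 1.607, -0, 1.354, -0.206], TCP at [0.195, 0.541, 0.203] pointing down, gripper open.
Joint ranges: [-2.99, 2.99], [-0.89, 2.07], [0.3, 2.58], [-1.14, 4.28], [0, 2.63], [-3.12, 3.12]. Speed limits (rad/s): [2.57, 2.57, 3.01, 3.14, 3.14, 3.14].

INTERFACE

Orientations are given as a rotation vector (axis times angle).
In Python, from rig import status, vision, r gives the robot as it stands.
- The arm moves only by the tool play_rows, never from a script. Its argument "moves" is a list that holds one entry, the list of rows, each a list of 7 numbers: the finger opening in mm, from 0 to 85.4, then the shift along the tool's x, y, z in mm, then the turn, a rotation vector about the tool's x, y, z in degrees. In form: [[[grip, x, y, z, rx, ry, rz], ...]]. A call has 1 to 10 rows; each row is the pose to reach, as a shift and turn from the pose commanded when the call began, along the tool's axes at that moment; what a row does not reach only later rows make up. A row lasts 1/8 s, in which the tool goes at most 62.5 mm and 10.7 degrees, less where a joint would pass 70% of its speed; a pose out of reach is approached as far as the arm can. A call with a gripper value outside its range is refused whole. The fingers move at their own pace and stop on an object; the grip force is fixed at half the most. Time passes only in rows, so rows that repeat a pose let the fingers close. It gives the time, the measured TCP pose, the force, the opening and the grip force at its end, in the units of the state.
- status.get_obs(): the state, without advancing time (a new reading comes with each control period).
- vision.read_camera(name): name is "side" or "top"; returns the picture (480x640x3 uint8, red, green, blue); there is no depth.
- vision.camera_params(name): a dict with "intrinsics" (3x3 intrinsics, pixels), "dist_coeffs" ([k1, k2, p1, p2, k3] as OpenCV has them; the pictures are not rectified), "rvec" (rotation vector, rad) and "tvec" (3), from world to camera coordinates, as OpenCV has them. Camera axes: x right, y down, z forward; pixel columns grow to the right and rows downward; lengths in m; the calibration is good to about 2 mm. A picture is of the moment at which its call begins. camera_params takes no time and is no camera call.
- r.hand_in(): hands the job in; it is judged then, once.
The state is a dict: "t": time; "qpos": joint angles; "joint_velocities": joint speeds; "effort": joint torques, N m; "eef_pos": TCP position; "tcp_rot": TCP orientation; "contact_force": force on the tool from outside, world axes, zero at the start; "wrist_torque": the same for the moment, N m; "finger_gap": finger opening in m; "gripper_force": force on a finger pad.
Only numpy, scipy, OpenCV 4.12 (cv2) and the standard library are available. Lean on these libraries where they do the work, as an engineer would, in place of code of your own. Each camera call takes 0.05 s, during which the arm holds its last target. There are 200 camera calls.

## Working session

There is one attempt and no reset: what is moved stays moved. The work goes in short steps, Python scripts to look and compute and a tool call to move; the robot and the scene stay as the last step left them, time stands still between calls to the robot, and variables do not carry over. Pictures are saved under pics/ and viewed, at most 10 in all, crops included, and the job is handed in when it is done.

Besides the shell and the picture viewer there is one more tool, called after "Call:" by a JSON object that holds its "method" and its "body", one argument or row to a line. play_rows: Moves the arm, as the interface text tells. Its arguments: {"type":"object","properties":{"moves":{"type":"array","items":{"type":"array","items":{"type":"array","items":{"type":"number"}}}}},"required":["moves"]}

```bash
mkdir -p pics
python3 - <<'E'
from rig import status, vision, r
import cv2,pickle
d={}
for n in("top","side"):
    im=vision.read_camera(n);cv2.imwrite(f"pics/{n}0.png",im[:,:,::-1]);d[n]=vision.camera_params(n)
    p=d[n];R=cv2.Rodrigues(p["rvec"])[0];print(n,(-R.T@p["tvec"].reshape(3)).round(3),p["intrinsics"][0][0],p["dist_coeffs"])
o=status.get_obs();print(o["t"],o["eef_pos"],o["tcp_rot"],o["finger_gap"])
E
ls
```

```text
top [ 0.276 -0.007  1.507] 586.5552855889129 [-0.13311941  0.          0.          0.          0.        ]
side [ 0.041 -0.998  0.698] 548.8683089089898 [-0.04970032  0.          0.          0.          0.        ]
0.1 [0.19457798 0.54049183 0.20266605] [-5.40291224e-01 -3.09418926e+00  2.37089179e-03] 0.08536214474582114
pics
```

View pics/top0.png

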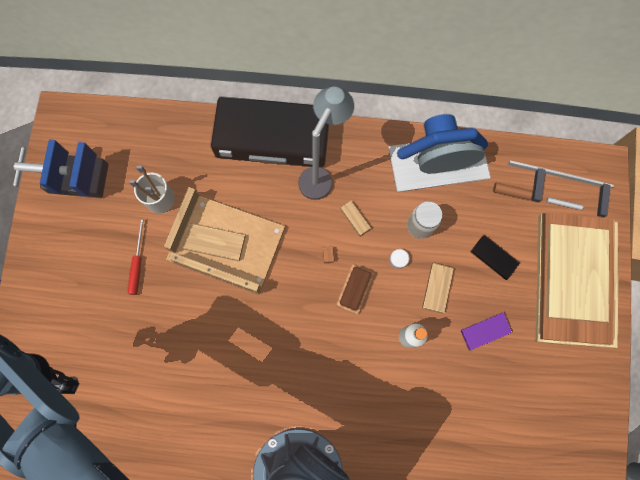

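View pics/side0.png

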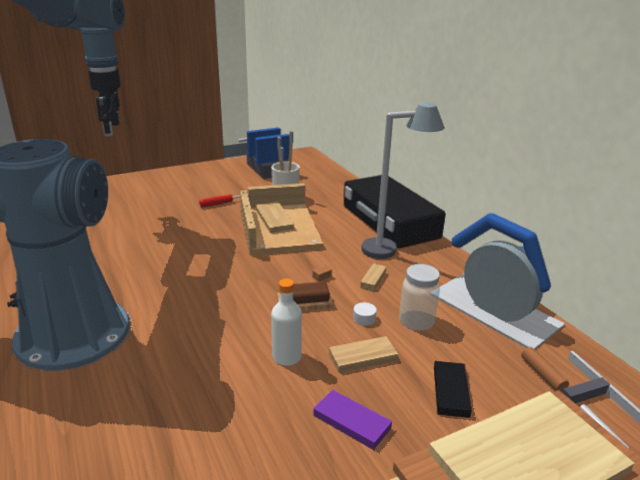

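The top view shows the jig around px (225,240) with the large blank at (213,241). The small blank is at (356,218) and the medium at (438,288); the black and purple look-alikes are at (495,257) and (487,331). I'll enlarge crops to read the corners.

Run:
```python
import cv2,numpy as np
im=cv2.imread("pics/top0.png")
a=cv2.resize(im[180:300,155:300],None,fx=5,fy=5,interpolation=cv2.INTER_CUBIC);cv2.imwrite("pics/c1.png",a)
b=cv2.resize(im[190:325,320:470],None,fx=4.4,fy=4.4,interpolation=cv2.INTER_CUBIC);cv2.imwrite("pics/c2.png",b)
```

```text
(no output)
```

View pics/c1.png

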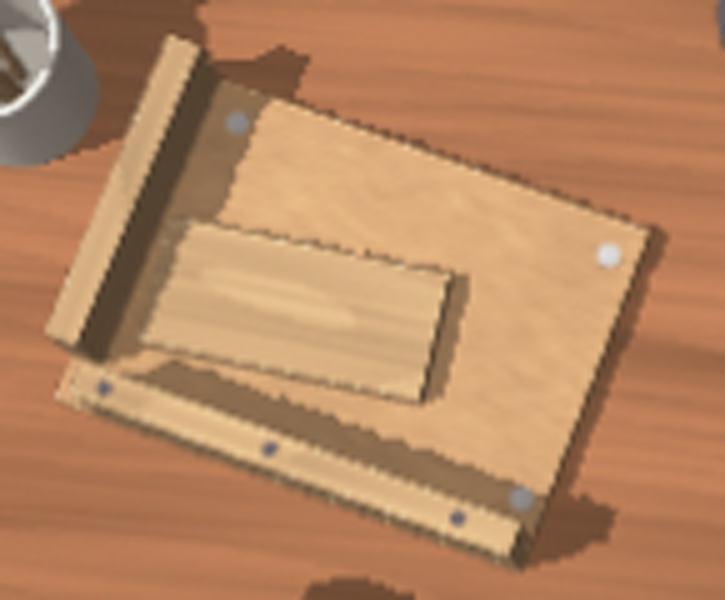

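View pics/c2.png

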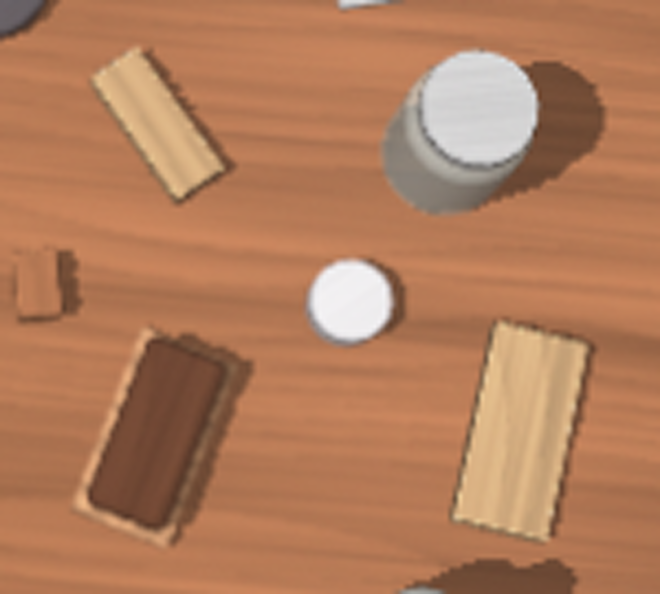

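c1 gives the large blank's top corners at (187,222), (452,270), (422,402) and (142,342). The fence tops and the board corner read clearly as well. c2 shows the small and medium blanks. Next I fit poses with the known sizes.

```bash
cat > h.py <<'E'
import numpy as np,cv2
from scipy.optimize import least_squares
from scipy.spatial.transform import Rotation as Ro
from rig import status,vision,r
P=vision.camera_params("top")
def proj(X,p=P): return cv2.projectPoints(np.array(X,float).reshape(-1,1,3),p["rvec"],p["tvec"],p["intrinsics"],p["dist_coeffs"])[0].reshape(-1,2)
def crop(uv,s,ox,oy): return (np.array(uv,float)+.5)/s-.5+[ox,oy]
def place(loc,x): # loc Nx3, x=(X,Y,yaw)
    loc=np.array(loc,float);c,s=np.cos(x[2]),np.sin(x[2])
    return np.c_[x[0]+c*loc[:,0]-s*loc[:,1],x[1]+s*loc[:,0]+c*loc[:,1],loc[:,2]]
def fit(loc,px,x0):
    f=least_squares(lambda x:(proj(place(loc,x))-px).ravel(),x0,x_scale=[.1,.1,.1],loss="soft_l1",f_scale=.5)
    return f.x,(proj(place(loc,f.x))-px).round(2).tolist()
def rect(l,w,z): return [[-l/2,-w/2,z],[l/2,-w/2,z],[l/2,w/2,z],[-l/2,w/2,z]]
def bp(px,z): # pixel to world at height z
    u=cv2.undistortPoints(np.array(px,float).reshape(-1,1,2),P["intrinsics"],P["dist_coeffs"]).reshape(-1,2)
    R=cv2.Rodrigues(P["rvec"])[0];C=-R.T@P["tvec"].reshape(3);d=np.c_[u,np.ones(len(u))]@R
    return C+d*((z-C[2])/d[:,2])[:,None]
def here():
    o=status.get_obs();R=Ro.from_rotvec(o["tcp_rot"]);m=R.as_matrix()
    print("t",round(o["t"],2),"tcp",np.round(o["eef_pos"],4),"yaw",round(np.degrees(np.arctan2(m[1,0],m[0,0])),2),"tilt",round(np.degrees(np.arccos(-m[2,2])),2),"F",np.round(o["contact_force"],1),"gap",round(o["finger_gap"],4))
    return np.array(o["eef_pos"]),m
def go(*tg): # targets (x,y,z,yawdeg or None) -> row numbers
    p,m=here()
    for t in tg:
        d=m.T@(np.array(t[:3])-p)*1000
        s="" 
        if t[3] is not None:
            c=np.degrees(np.arctan2(m[1,0],m[0,0]));e=-(t[3]-c);e=(e+90)%180-90;s=f"rz {e:.1f}"
        print(np.round(d,1),s)
E
cat > fit0.py <<'E'
from h import *
C1=lambda q:crop(q,5,155,180)
C2=lambda q:crop(q,4.4,320,190)
Z=.078;L=[[.002,0,Z],[.002,.018,Z],[.168,0,Z],[.168,.018,Z],[0,-.242,Z],[-.018,-.242,Z],[-.018,-.006,Z],[.172,-.242,.018]]
px=C1([[80,348],[45,332],[203,50],[170,35],[526,521],[513,560],[57,396],[652,228]])
J,e=fit(L,px,[.45,.38,-.35]);print("jig",J.round(4),np.degrees(J[2]).round(2),e)
b,e=fit(rect(.15,.068,.036),C1([[187,222],[452,270],[422,402],[142,342]]),[.45,.25,1.3+np.pi])
def inj(q):
    c,s=np.cos(J[2]),np.sin(J[2]);d=np.array(q)-J[:2];return np.array([c*d[0]+s*d[1],-s*d[0]+c*d[1]])
for nm,l,w,z,q,x0 in (("large",.15,.068,.036,C1([[187,222],[452,270],[422,402],[142,342]]),[.45,.25,4.5]),
  ("small",.09,.034,.018,C2([[141,47],[229,170],[180,201],[93,80]]),[.5,-.1,-2.2]),
  ("medium",.12,.056,.018,C2([[497,320],[592,345],[549,540],[453,519]]),[.35,-.3,3.4])):
    w_=bp(q,z)[:,:2];b=w_.mean(0);a=w_[1]-w_[0] if nm!="medium" else w_[2]-w_[1]
    print(nm,"sides",np.linalg.norm(np.diff(np.r_[w_,w_[:1]],axis=0),axis=1).round(4))
    loc=rect(l,w,z)
    if nm=="medium": loc=[loc[1],loc[2],loc[3],loc[0]]
    best=min((fit(loc,q,[*b,np.arctan2(a[1],a[0])+k]) for k in (0,np.pi)),key=lambda f:np.abs(f[1]).sum())
    loc2=[[p[0],-p[1],p[2]] for p in loc]
    best=min([best]+[fit(loc2,q,[*b,np.arctan2(a[1],a[0])+k]) for k in (0,np.pi)],key=lambda f:np.abs(f[1]).sum())
    print(nm,best[0][:2].round(4),"yaw",(np.degrees(best[0][2])%180).round(2),best[1],"in jig",inj(best[0][:2]).round(4),((np.degrees(best[0][2]-J[2]))%180).round(2))
for n,p,z in(("lamp",(316,184),.0),("brush",(153,190),.1),("glue",(417,333),.17),("jar",(428,215),.12),("tin",(400,258),.026),("sander",(354,288),.038),("offcut",(328,254),.022),("driver",(137,260),.01)): print(n,bp([p],z)[0][:2].round(3))
E
python3 fit0.py
```

```text
jig [ 0.5142  0.3737 -0.2544] -14.57 [[-0.69, 0.26], [-0.22, 1.01], [0.04, -0.13], [0.2, 0.56], [-0.21, -0.09], [-0.26, -1.05], [3.0, -1.13], [0.46, 0.12]]
large sides [0.1409 0.0703 0.1488 0.0667]
large [0.5558 0.2732] yaw 84.08 [[-2.8, -1.02], [0.37, 0.7], [0.44, -0.18], [-0.15, 0.21]] in jig [ 0.0656 -0.0868] 98.65
small sides [0.0913 0.035  0.0896 0.0355]
small [ 0.658  -0.0856] yaw 39.87 [[-0.1, 0.32], [-0.33, -0.1], [0.18, 0.01], [0.22, -0.18]] in jig [ 0.2547 -0.4083] 54.44
medium sides [0.0581 0.1185 0.0573 0.1209]
medium [ 0.4957 -0.3124] yaw 171.14 [[0.31, 0.13], [-0.43, -0.26], [-0.27, 0.37], [0.37, -0.2]] in jig [ 0.1548 -0.6687] 5.72
lamp [0.745 0.028]
brush [0.659 0.433]
glue [ 0.364 -0.238]
jar [ 0.657 -0.256]
tin [ 0.561 -0.207]
sander [ 0.471 -0.094]
offcut [ 0.554 -0.021]
driver [0.491 0.474]
```

```bash
cat >> fit0.py <<'E'
im=cv2.imread("pics/top0.png");s=5;a=cv2.resize(im[180:300,155:300],None,fx=s,fy=s,interpolation=cv2.INTER_CUBIC)
def dr(loc,x,col):
    q=((proj(place(loc,x))-[155,180]+.5)*s-.5).round().astype(int);cv2.polylines(a,[q],True,col,1)
dr([[.002,0,Z],[.168,0,Z],[.168,.018,Z],[.002,.018,Z]],J,(255,0,0))
dr([[0,-.242,Z],[0,-.006,Z],[-.018,-.006,Z],[-.018,-.242,Z]],J,(255,0,0))
dr([[-.018,-.242,.018],[.172,-.242,.018],[.172,.018,.018],[-.018,.018,.018]],J,(0,255,0))
dr(rect(.15,.068,.036),[.5558,.2732,np.radians(84.08)],(0,0,255))
cv2.imwrite("pics/o1.png",a)
E
python3 fit0.py>/dev/null
```

```text
(no output)
```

View pics/o1.png

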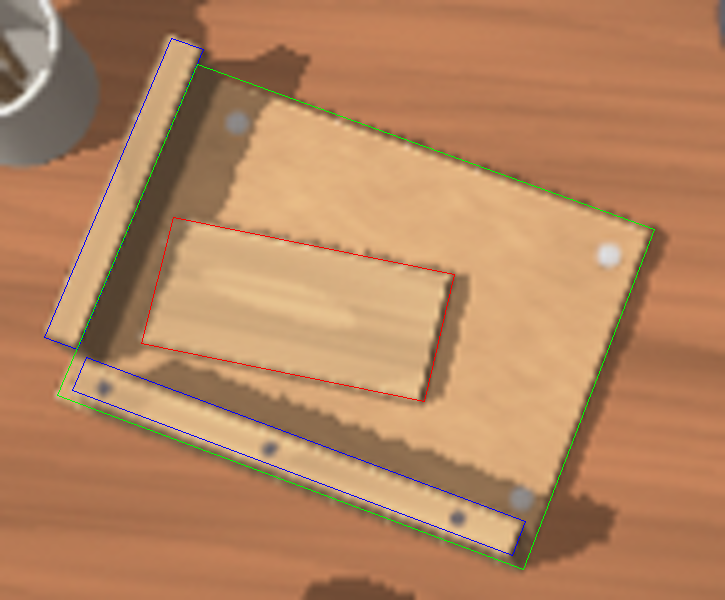

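The overlay matches to within about a pixel. The jig corner is at (0.514,0.374) with yaw −14.6°, and the large blank sits about 32 mm from home in x, 12 mm in y and 8.7° askew. I'll push it home with shut fingers.

```bash
cat >> h.py <<'E'
J=np.array([.5142,.3737,-.2544]);JY=75.43
def jw(x,y,z,yaw=JY):
    p=place([[x,y,z]],J)[0];return (*p,yaw)
def injig(p):
    c,s=np.cos(J[2]),np.sin(J[2]);d=np.array(p[:2])-J[:2];return np.array([c*d[0]+s*d[1],-s*d[0]+c*d[1]])
E
python3 -c "
from h import *
print(jw(.14,-.085,.12)); go(jw(.14,-.085,.12),jw(.14,-.085,.022))"
```

```text
(np.float64(0.6283025205748918), np.float64(0.25620270301638254), np.float64(0.12), 75.43)
t 0.1 tcp [0.1946 0.5405 0.2027] yaw 160.19 tilt 0.09 F [-0.5 -0.4 -0.6] gap 0.0854
[-504.4 -120.3   82.7] rz 84.8
[-504.5 -120.2  180.7] rz 84.8
```

Call:
{"method": "play_rows", "body": {
  "moves": [
    [[0,-504,-120,83,0,0,85],[0,-504,-120,83,0,0,85],[0,-504,-120,83,0,0,85],[0,-504,-120,83,0,0,85],[0,-504,-120,83,0,0,85],[0,-504,-120,83,0,0,85],[0,-504,-120,83,0,0,85],[0,-504,-120,83,0,0,85],[0,-504,-120,83,0,0,85],[0,-504,-120,83,0,0,85]]
  ]
}}

```text
t: 1.35
eef_pos: [0.6287, 0.256, 0.1193]
tcp_rot: [-2.489, -1.915, 0.003]
contact_force: [-0.4, -0.3, 0.3]
finger_gap: -0.0001
gripper_force: 0.0
```

```bash
python3 -c "
from h import *
go(jw(.14,-.085,.023),jw(.085,-.085,.023))"
```

```text
t 1.35 tcp [0.6287 0.256  0.1193] yaw 75.13 tilt 0.11 F [-0.4 -0.3  0.3] gap -0.0001
[ 0.2 -0.3 96.3] rz -0.3
[ -0.1 -55.3  96.4] rz -0.3
```

Call:
{"method": "play_rows", "body": {
  "moves": [
    [[0,0,0,50,0,0,0],[0,0,0,90,0,0,0],[0,0,0,96,0,0,0],[0,0,-12,96,0,0,0],[0,0,-22,96,0,0,0],[0,0,-30,96,0,0,0],[0,0,-38,96,0,0,0],[0,0,-45,96,0,0,0],[0,0,-51,96,0,0,0],[0,0,-54,96,0,0,0]]
  ]
}}

```text
t: 2.6
eef_pos: [0.5758, 0.2711, 0.0244]
tcp_rot: [-2.489, -1.916, 0.0]
contact_force: [-0.1, -1.2, 0.1]
finger_gap: 0.0002
gripper_force: 0.0
```

```bash
python3 -c "
from h import *
p,m=here();print(injig(p))"
```

```text
t 2.6 tcp [0.5758 0.2711 0.0244] yaw 75.19 tilt 0.01 F [-0.1 -1.2  0.1] gap 0.0002
[ 0.08539779 -0.08378588]
```

Call:
{"method": "play_rows", "body": {
  "moves": [
    [[0,0,-1,0,0,0,0],[0,0,-2,0,0,0,0],[0,0,-3,0,0,0,0],[0,0,-3,0,0,0,0]]
  ]
}}

```text
t: 3.1
eef_pos: [0.5733, 0.2718, 0.0245]
tcp_rot: [-2.489, -1.916, 0.0]
contact_force: [0.3, 0.5, 0.7]
finger_gap: -0.0002
gripper_force: 0.0
```

```bash
python3 -c "
from h import *
p,m=here();print(injig(p))
im=vision.read_camera('top');a=cv2.resize(im[180:300,155:300,::-1],None,fx=5,fy=5,interpolation=cv2.INTER_CUBIC);cv2.imwrite('pics/c3.png',a)"
```

```text
t 3.1 tcp [0.5733 0.2718 0.0245] yaw 75.18 tilt 0.0 F [0.3 0.5 0.7] gap -0.0002
[ 0.08283845 -0.08375196]
```

View pics/c3.png

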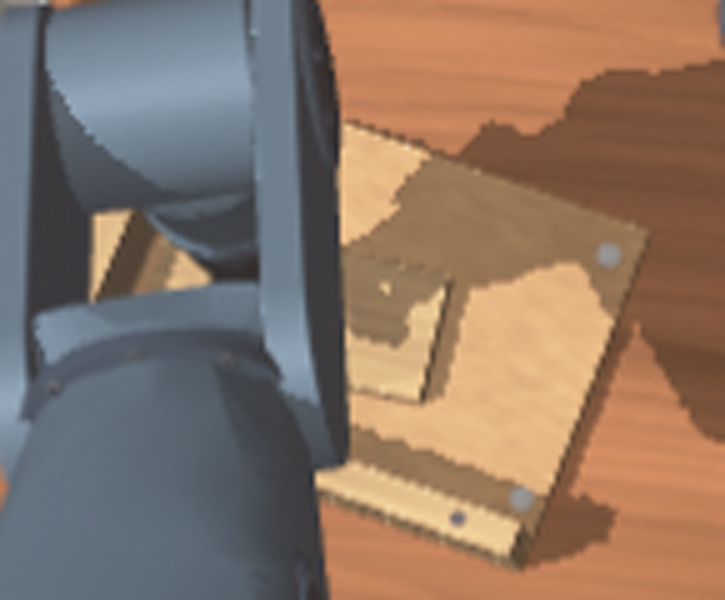

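The arm hides most of the jig from above. The blank's right end at (450,275)-(422,402) looks unmoved, so I check with the side camera.

```bash
python3 -c "
from h import *
im=vision.read_camera('side');a=cv2.resize(im[120:270,200:350,::-1],None,fx=4,fy=4,interpolation=cv2.INTER_CUBIC);
ps=vision.camera_params('side')
b=cv2.resize(cv2.imread('pics/side0.png')[120:270,200:350],None,fx=4,fy=4,interpolation=cv2.INTER_CUBIC)
p,m=here();print(proj([p],ps),(proj([p],ps)-[200,120])*4)
cv2.imwrite('pics/s1.png',a)"
```

```text
t 3.2 tcp [0.5734 0.2718 0.0245] yaw 75.18 tilt 0.0 F [0.6 0.2 0.4] gap -0.0004
[[278.70316133 216.9375693 ]] [[314.81264534 387.75027718]]
```

View pics/s1.png

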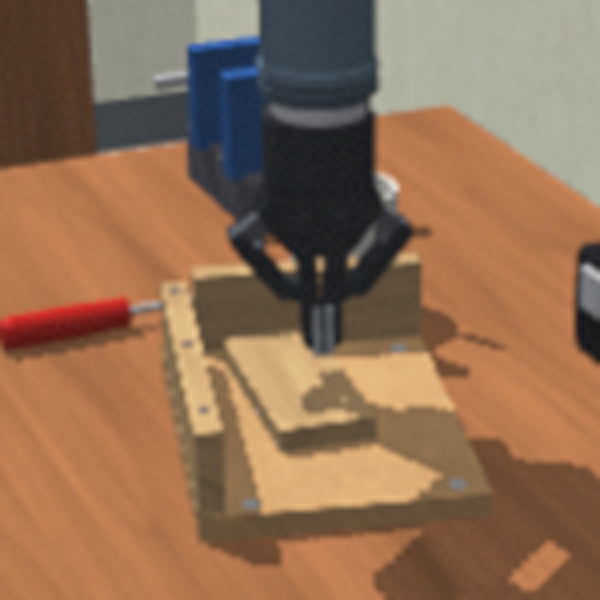

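```bash
python3 -c "
from h import *
ps=vision.camera_params('side');c=lambda X:((proj(X,ps)-[200,120]+.5)*4-.5).round().tolist()
print('blank orig',c(place(rect(.15,.068,.036),[.5558,.2732,np.radians(84.08)])))
print('board',c(place([[.172,-.242,.018],[-.018,-.242,.018],[0,-.242,.078],[-.018,-.242,.078],[.002,0,.078],[.168,0,.078]],J)))
print([c([[.5734,.2718,z]]) for z in (.0245,.036,.05,.1)])
p=vision.camera_params('side')
def bps(px,z):
    px=crop(px,4,200,120);u=cv2.undistortPoints(px.reshape(-1,1,2),p['intrinsics'],p['dist_coeffs']).reshape(-1,2)
    R=cv2.Rodrigues(p['rvec'])[0];C=-R.T@p['tvec'].reshape(3);d=np.c_[u,np.ones(len(u))]@R
    return C+d*((z-C[2])/d[:,2])[:,None]
w=bps([[280,437],[375,415],[225,340]],.036);print([injig(q).round(4) for q in w])
from rig import r
print(status.get_obs())
"
```

```text
blank orig [[373.0, 417.0], [307.0, 329.0], [216.0, 341.0], [275.0, 432.0]]
board [[490.0, 495.0], [195.0, 520.0], [220.0, 433.0], [191.0, 435.0], [185.0, 279.0], [415.0, 264.0]]
[[[316.0, 389.0]], [[316.0, 374.0]], [[316.0, 356.0]], [[315.0, 289.0]]]
[array([ 0.0456, -0.1734]), array([ 0.1124, -0.1524]), array([ 0.0272, -0.0169])]
{'t': 3.2, 'qpos': array([ 2.55914966e-01,  5.12442746e-01,  1.56428095e+00, -1.98636530e-05,
        1.06481204e+00,  5.14570427e-01]), 'joint_velocities': array([-0.00095421, -0.0008624 , -0.00064346, -0.00265306,  0.00037459,
        0.00134809]), 'effort': array([ 1.70591689e-02, -5.50701928e+01, -2.96566755e+01,  1.09387853e-03,
        3.56486576e-03,  4.72010124e-04]), 'eef_pos': array([0.57336105, 0.27178057, 0.02448754]), 'tcp_rot': array([2.48934412e+00, 1.91638471e+00, 7.17073568e-05]), 'contact_force': array([0.55234501, 0.22335154, 0.37483167]), 'wrist_torque': array([-0.00324905, -0.03263472, -0.01643064]), 'gripper_force': 0.0, 'finger_gap': -0.00039555512680284455}
```

```bash
python3 -c "
from h import *
ps=vision.camera_params('side')
print('start tcp side',proj([[.1946,.5405,.2027],[.1946,.5405,.2157]],ps),'top',proj([[.1946,.5405,.2027]]))
im=vision.read_camera('side')
a=cv2.resize(im[180:240,250:310,::-1],None,fx=8,fy=8,interpolation=cv2.INTER_CUBIC)
b=cv2.resize(cv2.imread('pics/side0.png')[90:150,75:135],None,fx=6,fy=6,interpolation=cv2.INTER_CUBIC)
c=np.zeros((480,800,3),np.uint8);c[:480,:480]=a;c[:360,480:]=b[:,:320];cv2.imwrite('pics/s2.png',c)"
```

```text
start tcp side [[112.79908082 144.62550867]
 [112.07529185 140.07429105]] top [[ 64.7390318  371.90663895]]
```

View pics/s2.png

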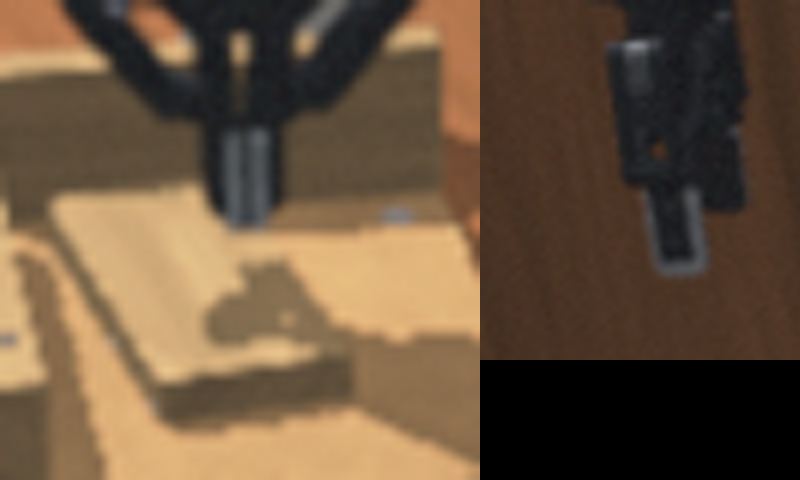

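```bash
python3 -c "
from h import *
C1=lambda q:crop(q,5,155,180)
w=bp(C1([[265,105],[222,215]]),.018);print('short sh',[injig(q).round(4) for q in w])
w=bp(C1([[200,365],[380,420],[545,487]]),.018);print('long sh',[injig(q).round(4) for q in w])
p=vision.camera_params('side')
def bps(px,z):
    px=crop(px,8,250,180);u=cv2.undistortPoints(px.reshape(-1,1,2),p['intrinsics'],p['dist_coeffs']).reshape(-1,2)
    R=cv2.Rodrigues(p['rvec'])[0];C=-R.T@p['tvec'].reshape(3);d=np.c_[u,np.ones(len(u))]@R
    return C+d*((z-C[2])/d[:,2])[:,None]
print('shadow tip',injig(bps([[207,322]],.036)[0]))
for z in (.02,.025,.036,.05,.06): print(z,'tip',injig(bps([[248,227]],z)[0]))
"
```

```text
short sh [array([ 0.1637, -0.0249]), array([ 0.1005, -0.0264])]
long sh [array([ 0.0226, -0.0462]), array([ 0.0283, -0.145 ]), array([ 0.0254, -0.2376])]
shadow tip [ 0.06824853 -0.12305794]
0.02 tip [ 0.09829482 -0.01695895]
0.025 tip [ 0.09674127 -0.02750552]
0.036 tip [ 0.09332347 -0.05070796]
0.05 tip [ 0.08897353 -0.08023834]
0.06 tip [ 0.08586644 -0.10133147]
```

The blank is untouched. Both pictures show the shut fingertips about 25 mm above the reported TCP height, with x and y agreeing. I'll check this by feeling for the board with small force-checked steps beside the blank.

Call:
{"method": "play_rows", "body": {
  "moves": [
    [[0,0,30,0,0,0,0],[0,0,52,0,0,0,0],[0,0,52,3,0,0,0],[0,0,52,6,0,0,0],[0,0,52,9,0,0,0],[0,0,52,12,0,0,0]]
  ]
}}

```text
t: 4.0
eef_pos: [0.6229, 0.2588, 0.0122]
tcp_rot: [-2.489, -1.917, 0.001]
contact_force: [0.2, -0.5, -0.4]
finger_gap: -0.0
gripper_force: 0.0
```

Call:
{"method": "play_rows", "body": {
  "moves": [
    [[0,0,0,3,0,0,0],[0,0,0,5,0,0,0],[0,0,0,7,0,0,0],[0,0,0,7,0,0,0]]
  ]
}}

```text
t: 4.5
eef_pos: [0.6234, 0.2585, 0.0053]
tcp_rot: [-2.489, -1.916, 0.0]
contact_force: [-0.2, 0.3, 0.3]
finger_gap: -0.0001
gripper_force: 0.0
```

Call:
{"method": "play_rows", "body": {
  "moves": [
    [[0,0,0,2,0,0,0],[0,0,0,4,0,0,0],[0,0,0,6,0,0,0],[0,0,0,7,0,0,0],[0,0,0,8,0,0,0],[0,0,0,8,0,0,0]]
  ]
}}

```text
t: 5.25
eef_pos: [0.6235, 0.2585, -0.0026]
tcp_rot: [-2.489, -1.916, 0.0]
contact_force: [0.8, 0.4, 0.6]
finger_gap: -0.0004
gripper_force: 0.0
```

Call:
{"method": "play_rows", "body": {
  "moves": [
    [[0,0,0,1,0,0,0],[0,0,0,2,0,0,0],[0,0,0,2,0,0,0]]
  ]
}}

```text
t: 5.62
eef_pos: [0.6234, 0.2585, -0.0047]
tcp_rot: [-2.489, -1.917, 0.0]
contact_force: [-0.4, 0.3, -0.4]
finger_gap: -0.0002
gripper_force: 0.0
```

Call:
{"method": "play_rows", "body": {
  "moves": [
    [[0,0,0,1,0,0,0],[0,0,0,2,0,0,0],[0,0,0,2,0,0,0]]
  ]
}}

```text
t: 6.0
eef_pos: [0.6234, 0.2585, -0.0067]
tcp_rot: [-2.489, -1.916, 0.0]
contact_force: [-0.2, -0.2, 0.3]
finger_gap: -0.0003
gripper_force: 0.0
```

Call:
{"method": "play_rows", "body": {
  "moves": [
    [[0,0,0,1,0,0,0],[0,0,0,2,0,0,0],[0,0,0,2,0,0,0]]
  ]
}}

```text
t: 6.38
eef_pos: [0.6234, 0.2585, -0.0087]
tcp_rot: [-2.489, -1.916, 0.0]
contact_force: [-0.0, -0.0, 0.7]
finger_gap: -0.0002
gripper_force: 0.0
```

Call:
{"method": "play_rows", "body": {
  "moves": [
    [[0,0,0,1,0,0,0],[0,0,0,2,0,0,0],[0,0,0,2,0,0,0]]
  ]
}}

```text
t: 6.75
eef_pos: [0.6237, 0.2586, -0.0097]
tcp_rot: [2.489, 1.917, 0.0]
contact_force: [-2.7, -0.1, 5.3]
finger_gap: -0.0
gripper_force: 2.7
```

```bash
python3 -c "
from h import *
ps=vision.camera_params('side');im=vision.read_camera('side')
p,m=here();print(injig(p),proj([p,p+[0,0,.025]],ps))
a=cv2.resize(im[180:240,250:310,::-1],None,fx=8,fy=8,interpolation=cv2.INTER_CUBIC);cv2.imwrite('pics/s3.png',a)"
```

```text
t 6.8 tcp [ 0.6237  0.2585 -0.0097] yaw 75.19 tilt 0.01 F [-1.9 -0.9  5.5] gap 0.0001
[ 0.13492283 -0.08391114] [[297.08747573 226.45714551]
 [297.11001874 218.52662837]]
```

View pics/s3.png

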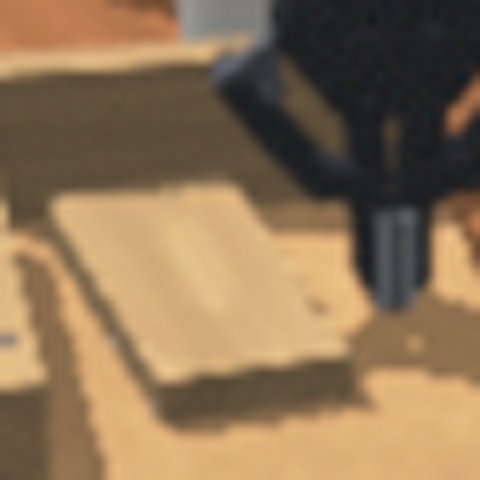

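Contact came at a reported z of −0.0093 on the 18 mm board, so true tip height = reported + 27 mm; x looks about 5 mm off too. I rise 5 mm and push.

Call:
{"method": "play_rows", "body": {
  "moves": [
    [[0,0,0,-5,0,0,0],[0,0,-10,-6,0,0,0],[0,0,-18,-6,0,0,0],[0,0,-25,-6,0,0,0],[0,0,-31,-6,0,0,0],[0,0,-37,-6,0,0,0],[0,0,-42,-6,0,0,0],[0,0,-47,-6,0,0,0],[0,0,-50,-6,0,0,0]]
  ]
}}

```text
t: 7.92
eef_pos: [0.5751, 0.2712, -0.0045]
tcp_rot: [2.489, 1.916, 0.0]
contact_force: [1.3, -1.5, -0.5]
finger_gap: 0.0004
gripper_force: 0.6
```

Call:
{"method": "play_rows", "body": {
  "moves": [
    [[0,0,-1,0,0,0,0],[0,0,-2,0,0,0,0],[0,0,-3,0,0,0,0],[0,0,-3,0,0,0,0]]
  ]
}}

```text
t: 8.43
eef_pos: [0.5723, 0.272, -0.0045]
tcp_rot: [2.489, 1.917, -0.0]
contact_force: [0.5, 0.3, 0.7]
finger_gap: 0.0001
gripper_force: 0.5
```

```bash
python3 -c "
from h import *
p,m=here();print(injig(p))"
```

```text
t 8.43 tcp [ 0.5723  0.272  -0.0045] yaw 75.19 tilt 0.0 F [0.5 0.3 0.7] gap 0.0001
[ 0.08183223 -0.08375984]
```

Call:
{"method": "play_rows", "body": {
  "moves": [
    [[0,0,-1,0,0,0,0],[0,0,-2,0,0,0,0],[0,0,-3,0,0,0,0],[0,0,-3,0,0,0,0]]
  ]
}}

```text
t: 8.93
eef_pos: [0.5699, 0.2727, -0.0043]
tcp_rot: [2.489, 1.916, 0.001]
contact_force: [3.6, -2.5, -1.2]
finger_gap: -0.0
gripper_force: 1.8
```

Call:
{"method": "play_rows", "body": {
  "moves": [
    [[0,0,-1,0,0,0,0],[0,0,-2,0,0,0,0],[0,0,-3,0,0,0,0],[0,0,-3,0,0,0,0]]
  ]
}}

```text
t: 9.43
eef_pos: [0.5699, 0.2729, -0.0031]
tcp_rot: [2.486, 1.914, 0.008]
contact_force: [9.2, -5.7, 0.2]
finger_gap: 0.0001
gripper_force: 5.1
```

```bash
python3 -c "
from h import *
p,m=here();print(injig(p))"
```

```text
t 9.43 tcp [ 0.5699  0.2729 -0.0031] yaw 75.17 tilt 0.36 F [ 9.2 -5.7  0.2] gap 0.0001
[ 0.07928658 -0.08356471]
```

Call:
{"method": "play_rows", "body": {
  "moves": [
    [[0,0,12,0,0,0,0],[0,0,12,-35,0,0,0],[0,-50,-15,-40,0,0,0],[0,-106,-40,-40,0,0,0],[0,-106,-40,-30,0,0,0],[0,-106,-40,0,0,0,0],[0,-106,-40,0,0,0,0],[0,-100,-40,0,0,0,0],[0,-93,-40,0,0,0,0],[0,-86,-40,0,0,0,0]]
  ]
}}

```text
t: 10.68
eef_pos: [0.506, 0.2016, -0.0043]
tcp_rot: [-2.489, -1.917, -0.0]
contact_force: [0.8, -0.2, 0.3]
finger_gap: 0.0001
gripper_force: 0.0
```

Call:
{"method": "play_rows", "body": {
  "moves": [
    [[0,2,0,0,0,0,0],[0,4,0,0,0,0,0],[0,6,0,0,0,0,0],[0,6,0,0,0,0,0]]
  ]
}}

```text
t: 11.18
eef_pos: [0.5074, 0.2066, -0.0045]
tcp_rot: [-2.489, -1.916, -0.0]
contact_force: [0.5, 0.2, 0.9]
finger_gap: -0.0
gripper_force: 0.2
```

```bash
python3 -c "
from h import *
p,m=here();print(injig(p))"
```

```text
t 11.18 tcp [ 0.5074  0.2066 -0.0045] yaw 75.18 tilt 0.01 F [0.5 0.2 0.9] gap -0.0
[ 0.03545009 -0.16344921]
```

Call:
{"method": "play_rows", "body": {
  "moves": [
    [[0,2,0,0,0,0,0],[0,4,0,0,0,0,0],[0,4,0,0,0,0,0]]
  ]
}}

```text
t: 11.55
eef_pos: [0.5082, 0.2098, -0.0045]
tcp_rot: [2.489, 1.917, -0.002]
contact_force: [-1.2, -3.8, 2.6]
finger_gap: -0.0001
gripper_force: 2.4
```

Call:
{"method": "play_rows", "body": {
  "moves": [
    [[0,1,0,0,0,0,0],[0,2,0,0,0,0,0],[0,3,0,0,0,0,0],[0,3,0,0,0,0,0]]
  ]
}}

```text
t: 12.05
eef_pos: [0.5082, 0.2098, -0.0045]
tcp_rot: [2.486, 1.916, -0.01]
contact_force: [-4.6, -17.4, 9.0]
finger_gap: -0.0002
gripper_force: 9.4
```

```bash
python3 -c "
from h import *
p,m=here();print(injig(p))"
```

```text
t 12.05 tcp [ 0.5082  0.2098 -0.0045] yaw 75.24 tilt 0.38 F [ -4.6 -17.4   9. ] gap -0.0002
[ 0.03541972 -0.16016651]
```

The large blank stalls firmly against both fences. I back off, rise and head to the medium blank.

Call:
{"method": "play_rows", "body": {
  "moves": [
    [[0,-14,0,0,0,0,0],[0,-14,0,-50,0,0,0],[0,-14,0,-100,0,0,0],[40,-14,0,-110,0,0,0]]
  ]
}}

```text
t: 12.55
eef_pos: [0.5082, 0.2005, 0.1093]
tcp_rot: [2.487, 1.915, 0.011]
contact_force: [0.7, -0.3, -0.3]
finger_gap: 0.0169
gripper_force: 0.0
```

```bash
python3 -c "
from h import *
go((.4957,-.3124,.105,-8.86))"
```

```text
t 12.55 tcp [0.5082 0.2005 0.1093] yaw 75.19 tilt 0.42 F [ 0.7 -0.3 -0.3] gap 0.0169
[-499.   119.     3.2] rz 84.0
```

Call:
{"method": "play_rows", "body": {
  "moves": [
    [[85,-499,119,3,0,0,84],[85,-499,119,3,0,0,84],[85,-499,119,3,0,0,84],[85,-499,119,3,0,0,84],[85,-499,119,3,0,0,84],[85,-499,119,3,0,0,84],[85,-499,119,3,0,0,84],[85,-499,119,3,0,0,84],[85,-499,119,3,0,0,84],[85,-499,119,3,0,0,84]]
  ]
}}

```text
t: 13.8
eef_pos: [0.4924, -0.3129, 0.1013]
tcp_rot: [-3.13, 0.242, 0.002]
contact_force: [0.9, 0.3, -0.5]
finger_gap: 0.085
gripper_force: 0.0
```

```bash
python3 -c "
from h import *
go((.4957,-.3124,-.03,-8.86))
C=vision.read_camera('top')[:,:,::-1]
a=cv2.resize(C[180:300,155:300],None,fx=4,fy=4,interpolation=cv2.INTER_CUBIC)
s=4
q=((proj(place([[0,0,.036],[.068,0,.036],[.068,-.15,.036],[0,-.15,.036]],J))-[155,180]+.5)*s-.5).round().astype(int);cv2.polylines(a,[q],True,(0,0,255),1)
cv2.imwrite('pics/c4.png',a)"
```

```text
t 13.8 tcp [ 0.4924 -0.3129  0.1013] yaw -8.84 tilt 0.12 F [ 0.9  0.3 -0.5] gap 0.085
[  3.4  -0.8 131.3] rz 0.0
```

View pics/c4.png

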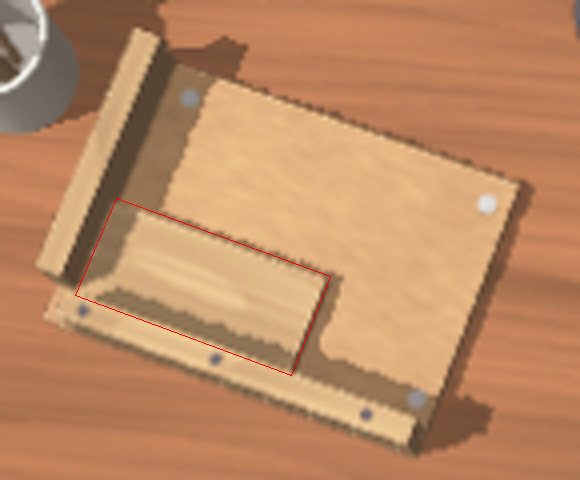

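c4 shows the large blank exactly on its home outline. That was my tenth picture, so from here I rely on forces and numeric image checks. Now I grasp the medium blank.

Call:
{"method": "play_rows", "body": {
  "moves": [
    [[85,3,-1,60,0,0,0],[85,3,-1,110,0,0,0],[85,3,-1,131,0,0,0],[85,3,-1,131,0,0,0],[50,3,-1,131,0,0,0],[50,3,-1,131,0,0,0],[50,3,-1,131,0,0,0],[50,3,-1,131,0,0,0]]
  ]
}}

```text
t: 14.85
eef_pos: [0.498, -0.3142, -0.0257]
tcp_rot: [3.129, -0.241, 0.006]
contact_force: [0.0, 1.0, 7.4]
finger_gap: 0.0547
gripper_force: 64.6
```

```bash
python3 -c "
from h import *
p,m=here();print(proj([p]))"
```

```text
t 14.85 tcp [ 0.498  -0.3142 -0.0257] yaw -8.82 tilt 0.27 F [0.  1.  7.4] gap 0.0547
[[435.71394378 288.7276448 ]]
```

Call:
{"method": "play_rows", "body": {
  "moves": [
    [[50,0,0,-20,0,0,0],[50,0,0,-70,0,0,0],[50,0,0,-130,0,0,0],[50,0,0,-150,0,0,0]]
  ]
}}

```text
t: 15.35
eef_pos: [0.4984, -0.3146, 0.1281]
tcp_rot: [3.127, -0.241, 0.011]
contact_force: [0.8, -0.8, -0.5]
finger_gap: 0.0546
gripper_force: 63.8
```

```bash
python3 -c "
from h import *
go(jw(.054,-.070,.12))"
```

```text
t 15.35 tcp [ 0.4984 -0.3146  0.1281] yaw -8.81 tilt 0.51 F [ 0.8 -0.8 -0.5] gap 0.0546
[ -43.1 -607.6    4.6] rz -84.2
```

Call:
{"method": "play_rows", "body": {
  "moves": [
    [[50,-43,-608,5,0,0,-84.2],[50,-43,-608,5,0,0,-84.2],[50,-43,-608,5,0,0,-84.2],[50,-43,-608,5,0,0,-84.2],[50,-43,-608,5,0,0,-84.2],[50,-43,-608,5,0,0,-84.2],[50,-43,-608,5,0,0,-84.2],[50,-43,-608,5,0,0,-84.2],[50,-43,-608,5,0,0,-84.2],[50,-43,-608,5,0,0,-84.2]]
  ]
}}

```text
t: 16.6
eef_pos: [0.5468, 0.2976, 0.1184]
tcp_rot: [2.484, 1.922, 0.003]
contact_force: [1.0, -0.6, -0.2]
finger_gap: 0.0543
gripper_force: 63.7
```

Call:
{"method": "play_rows", "body": {
  "moves": [
    [[50,0,0,0,0,0,0],[50,0,0,0,0,0,0]]
  ]
}}

```text
t: 16.85
eef_pos: [0.5467, 0.2947, 0.1174]
tcp_rot: [2.485, 1.921, 0.001]
contact_force: [0.7, 0.1, -1.0]
finger_gap: 0.0544
gripper_force: 63.7
```

```bash
python3 -c "
from h import *
go(jw(.054,-.070,.0115))"
```

```text
t 16.85 tcp [0.5467 0.2947 0.1174] yaw 75.43 tilt 0.04 F [ 0.7  0.1 -1. ] gap 0.0544
[ -1.7   2.5 105.9] rz -0.0
```

Call:
{"method": "play_rows", "body": {
  "moves": [
    [[50,-2,2.5,50,0,0,0],[50,-2,2.5,90,0,0,0],[50,-2,2.5,100,0,0,0],[50,-2,2.5,103,0,0,0],[50,-2,2.5,103,0,0,0]]
  ]
}}

```text
t: 17.48
eef_pos: [0.5502, 0.2923, 0.0154]
tcp_rot: [2.486, 1.92, 0.004]
contact_force: [0.2, -0.2, -1.0]
finger_gap: 0.0545
gripper_force: 63.7
```

Call:
{"method": "play_rows", "body": {
  "moves": [
    [[50,0,0,1,0,0,0],[50,0,0,2,0,0,0],[50,0,0,2,0,0,0]]
  ]
}}

```text
t: 17.85
eef_pos: [0.5488, 0.2924, 0.0118]
tcp_rot: [2.486, 1.921, 0.001]
contact_force: [-0.1, 0.4, 0.2]
finger_gap: 0.0541
gripper_force: 63.7
```

Feeling down further for contact.

Call:
{"method": "play_rows", "body": {
  "moves": [
    [[50,0,0,1,0,0,0],[50,0,0,1,0,0,0]]
  ]
}}

```text
t: 18.1
eef_pos: [0.5487, 0.2923, 0.0104]
tcp_rot: [-2.486, -1.921, 0.0]
contact_force: [0.8, -0.6, -0.5]
finger_gap: 0.0544
gripper_force: 63.7
```

Call:
{"method": "play_rows", "body": {
  "moves": [
    [[50,0,0,1,0,0,0],[50,0,0,1,0,0,0]]
  ]
}}

```text
t: 18.35
eef_pos: [0.5488, 0.2923, 0.0103]
tcp_rot: [2.486, 1.921, 0.0]
contact_force: [-3.5, -1.4, 5.0]
finger_gap: 0.0543
gripper_force: 64.4
```

Call:
{"method": "play_rows", "body": {
  "moves": [
    [[50,0,0,-1,0,0,0],[66,0,0,-1,0,0,0],[68,0,0,-1,0,0,0],[68,0,0,-1,0,0,0],[68,0,0,-40,0,0,0],[30,0,0,-60,0,0,0],[0,0,0,-60,0,0,0]]
  ]
}}

```text
t: 19.23
eef_pos: [0.5504, 0.2928, 0.0716]
tcp_rot: [2.485, 1.92, 0.007]
contact_force: [0.4, 0.4, -1.0]
finger_gap: 0.0323
gripper_force: 0.0
```

```bash
python3 -c "
from h import *
p,m=here();print(injig(p));go(jw(.125,-.068,.07),jw(.125,-.068,.014),jw(.075,-.068,.014))"
```

```text
t 19.23 tcp [0.5504 0.2928 0.0716] yaw 75.39 tilt 0.25 F [ 0.4  0.4 -1. ] gap 0.0323
[ 0.05542759 -0.06916967]
t 19.23 tcp [0.5504 0.2928 0.0716] yaw 75.39 tilt 0.25 F [ 0.4  0.4 -1. ] gap 0.0323
[ 1.2 69.6  1.9] rz -0.0
[ 1.1 69.4 57.9] rz -0.0
[ 1.  19.4 57.7] rz -0.0
```

Call:
{"method": "play_rows", "body": {
  "moves": [
    [[0,1,40,0,0,0,0],[0,1,70,0,0,0,0],[0,1,70,40,0,0,0],[0,1,70,56,0,0,0],[0,1,60,56,0,0,0],[0,1,50,56,0,0,0],[0,1,42,56,0,0,0],[0,1,34,56,0,0,0],[0,1,26,56,0,0,0],[0,1,20,56,0,0,0]]
  ]
}}

```text
t: 20.48
eef_pos: [0.5684, 0.2884, 0.0141]
tcp_rot: [2.486, 1.921, 0.002]
contact_force: [1.2, -0.9, 0.7]
finger_gap: 0.0003
gripper_force: 0.4
```

Call:
{"method": "play_rows", "body": {
  "moves": [
    [[0,0,-1,0,0,0,0],[0,0,-3,0,0,0,0],[0,0,-4,0,0,0,0],[0,0,-4,0,0,0,0]]
  ]
}}

```text
t: 20.98
eef_pos: [0.5643, 0.2891, 0.0133]
tcp_rot: [-2.486, -1.921, 0.001]
contact_force: [0.4, 0.4, 1.3]
finger_gap: 0.0002
gripper_force: 0.1
```

```bash
python3 -c "
from h import *
p,m=here();print(injig(p))"
```

```text
t 20.98 tcp [0.5643 0.2891 0.0133] yaw 75.38 tilt 0.03 F [0.4 0.4 1.3] gap 0.0002
[ 0.06975768 -0.06925947]
```

Call:
{"method": "play_rows", "body": {
  "moves": [
    [[0,0,-1,0,0,0,0],[0,0,-2,0,0,0,0],[0,0,-3,0,0,0,0],[0,0,-3,0,0,0,0]]
  ]
}}

```text
t: 21.48
eef_pos: [0.562, 0.2898, 0.0136]
tcp_rot: [2.485, 1.921, 0.001]
contact_force: [2.5, -1.1, -0.2]
finger_gap: -0.0002
gripper_force: 1.1
```

Call:
{"method": "play_rows", "body": {
  "moves": [
    [[0,0,-1,0,0,0,0],[0,0,-2,0,0,0,0],[0,0,-3,0,0,0,0],[0,0,-3,0,0,0,0]]
  ]
}}

```text
t: 21.98
eef_pos: [0.5619, 0.2899, 0.0149]
tcp_rot: [2.483, 1.918, 0.007]
contact_force: [8.1, -4.3, -0.1]
finger_gap: 0.0
gripper_force: 4.7
```

```bash
python3 -c "
from h import *
p,m=here();print(injig(p))"
```

```text
t 21.98 tcp [0.5619 0.2899 0.0149] yaw 75.37 tilt 0.35 F [ 8.1 -4.3 -0.1] gap 0.0
[ 0.06725264 -0.06905889]
```

Call:
{"method": "play_rows", "body": {
  "moves": [
    [[0,0,12,0,0,0,0],[0,0,12,-35,0,0,0],[0,-50,-15,-40,0,0,0],[0,-96,-34,-40,0,0,0],[0,-96,-34,-30,0,0,0],[0,-96,-34,0,0,0,0],[0,-90,-34,0,0,0,0],[0,-83,-34,0,0,0,0],[0,-76,-34,0,0,0,0],[0,-69,-34,0,0,0,0]]
  ]
}}

```text
t: 23.22
eef_pos: [0.5091, 0.2334, 0.0143]
tcp_rot: [2.485, 1.921, 0.002]
contact_force: [-0.4, -0.1, -0.1]
finger_gap: -0.0001
gripper_force: 0.4
```

Call:
{"method": "play_rows", "body": {
  "moves": [
    [[0,2,0,0,0,0,0],[0,4,0,0,0,0,0],[0,5,0,0,0,0,0],[0,5,0,0,0,0,0]]
  ]
}}

```text
t: 23.72
eef_pos: [0.5096, 0.2374, 0.0135]
tcp_rot: [-2.486, -1.921, -0.0]
contact_force: [-0.0, -0.1, -0.2]
finger_gap: 0.0002
gripper_force: 0.0
```

```bash
python3 -c "
from h import *
p,m=here();print(injig(p))"
```

```text
t 23.73 tcp [0.5096 0.2374 0.0135] yaw 75.38 tilt 0.01 F [-0.  -0.1 -0.2] gap 0.0002
[ 0.02985061 -0.13309433]
```

Call:
{"method": "play_rows", "body": {
  "moves": [
    [[0,1,0,0,0,0,0],[0,2,0,0,0,0,0],[0,3,0,0,0,0,0],[0,3,0,0,0,0,0]]
  ]
}}

```text
t: 24.22
eef_pos: [0.5103, 0.2402, 0.0135]
tcp_rot: [2.486, 1.921, -0.001]
contact_force: [-0.4, -1.3, -0.4]
finger_gap: 0.0004
gripper_force: 0.8
```

Call:
{"method": "play_rows", "body": {
  "moves": [
    [[0,1,0,0,0,0,0],[0,2,0,0,0,0,0],[0,3,0,0,0,0,0],[0,3,0,0,0,0,0]]
  ]
}}

```text
t: 24.72
eef_pos: [0.5103, 0.2401, 0.0134]
tcp_rot: [2.484, 1.92, -0.008]
contact_force: [-4.4, -13.9, 7.0]
finger_gap: 0.0006
gripper_force: 7.6
```

```bash
python3 -c "
from h import *
p,m=here();print(injig(p))"
```

```text
t 24.73 tcp [0.5103 0.2401 0.0134] yaw 75.42 tilt 0.33 F [ -4.4 -13.9   7. ] gap 0.0006
[ 0.02984923 -0.13023656]
```

Home in y, as predicted. One confirming touch on the long edge, nearer the free end.

Call:
{"method": "play_rows", "body": {
  "moves": [
    [[0,-12,0,0,0,0,0],[0,-12,0,-35,0,0,0],[0,30,40,-38,0,0,0],[0,42,60,-38,0,0,0],[0,42,60,-15,0,0,0],[0,42,60,0,0,0,0],[0,42,52,0,0,0,0],[0,42,44,0,0,0,0],[0,42,39,0,0,0,0],[0,42,37,0,0,0,0]]
  ]
}}

```text
t: 25.98
eef_pos: [0.5581, 0.2748, 0.0145]
tcp_rot: [2.484, 1.921, 0.003]
contact_force: [3.1, -1.5, 0.4]
finger_gap: 0.0001
gripper_force: 1.5
```

Call:
{"method": "play_rows", "body": {
  "moves": [
    [[0,0,-1,0,0,0,0],[0,0,-2,0,0,0,0],[0,0,-4,0,0,0,0],[0,0,-4,0,0,0,0]]
  ]
}}

```text
t: 26.48
eef_pos: [0.5579, 0.275, 0.0152]
tcp_rot: [2.483, 1.917, 0.01]
contact_force: [10.4, -3.2, -0.4]
finger_gap: -0.0002
gripper_force: 5.2
```

```bash
python3 -c "
from h import *
p,m=here();print(injig(p))"
```

```text
t 26.48 tcp [0.5579 0.275  0.0152] yaw 75.35 tilt 0.46 F [10.4 -3.2 -0.4] gap -0.0002
[ 0.06712416 -0.08454205]
```

Call:
{"method": "play_rows", "body": {
  "moves": [
    [[0,0,16,0,0,0,0],[0,0,16,-50,0,0,0],[0,0,16,-100,0,0,0],[55,0,16,-110,0,0,0],[55,0,16,-110,0,0,0]]
  ]
}}

```text
t: 27.1
eef_pos: [0.5694, 0.2714, 0.1237]
tcp_rot: [-2.486, -1.921, -0.001]
contact_force: [0.1, -0.4, -0.2]
finger_gap: 0.0357
gripper_force: 0.0
```

```bash
python3 -c "
from h import *
go((.56,-.05,.12,None),(.658,-.0856,.12,39.87))"
```

```text
t 27.1 tcp [0.5694 0.2714 0.1237] yaw 75.38 tilt 0.02 F [ 0.1 -0.4 -0.2] gap 0.0357
[-313.4   72.     3.7] 
[-323.1  175.9    3.7] rz 35.5
```

Call:
{"method": "play_rows", "body": {
  "moves": [
    [[55,-60,14,4,0,0,0],[55,-120,28,4,0,0,8],[55,-180,41,4,0,0,16],[55,-240,55,4,0,0,25],[55,-290,75,4,0,0,35.5],[55,-308,120,4,0,0,35.5],[55,-323,176,4,0,0,35.5],[55,-323,176,4,0,0,35.5],[55,-323,176,4,0,0,35.5]]
  ]
}}

```text
t: 28.22
eef_pos: [0.6561, -0.0849, 0.1167]
tcp_rot: [-2.95, -1.07, 0.006]
contact_force: [0.3, 0.2, -0.9]
finger_gap: 0.055
gripper_force: 0.0
```

```bash
python3 -c "
from h import *
go((.658,-.0856,-.023,39.87))"
```

```text
t 28.23 tcp [ 0.6561 -0.0849  0.1167] yaw 39.88 tilt 0.3 F [ 0.3  0.2 -0.9] gap 0.055
[  1.4   2.4 139.6] rz 0.0
```

Call:
{"method": "play_rows", "body": {
  "moves": [
    [[55,1,1,60,0,0,0],[55,1,1,115,0,0,0],[55,1,1,134,0,0,0],[55,1,1,139,0,0,0],[28,1,1,139,0,0,0],[28,1,1,139,0,0,0],[28,1,1,139,0,0,0],[28,1,1,139,0,0,0]]
  ]
}}

```text
t: 29.22
eef_pos: [0.6614, -0.0862, -0.0167]
tcp_rot: [2.951, 1.071, 0.006]
contact_force: [-1.3, 1.6, 6.7]
finger_gap: 0.032
gripper_force: 60.3
```

```bash
python3 -c "
from h import *
here()"
```

```text
t 29.23 tcp [ 0.6614 -0.0862 -0.0167] yaw 39.89 tilt 0.25 F [-1.3  1.6  6.7] gap 0.032
```

Call:
{"method": "play_rows", "body": {
  "moves": [
    [[28,0,0,-20,0,0,0],[28,0,0,-70,0,0,0],[28,0,0,-125,0,0,0],[28,0,0,-150,0,0,0]]
  ]
}}

```text
t: 29.72
eef_pos: [0.6617, -0.0863, 0.1367]
tcp_rot: [2.949, 1.07, 0.009]
contact_force: [0.7, 0.4, 0.3]
finger_gap: 0.0318
gripper_force: 59.7
```

```bash
python3 -c "
from h import *
go((.56,-.04,.13,None),jw(.039,-.055,.13))"
```

```text
t 29.73 tcp [ 0.6617 -0.0863  0.1367] yaw 39.89 tilt 0.43 F [0.7 0.4 0.3] gap 0.0318
[ -48.3 -100.8    5.8] 
[ 159.8 -383.9    4.9] rz -35.5
```

Call:
{"method": "play_rows", "body": {
  "moves": [
    [[28,-24,-50,5,0,0,0],[28,-48,-101,5,0,0,0],[28,-20,-150,5,0,0,-5],[28,15,-195,5,0,0,-14],[28,50,-240,5,0,0,-23],[28,88,-290,5,0,0,-32],[28,125,-338,5,0,0,-35.5],[28,160,-384,5,0,0,-35.5],[28,160,-384,5,0,0,-35.5],[28,160,-384,5,0,0,-35.5]]
  ]
}}

```text
t: 30.98
eef_pos: [0.5359, 0.3115, 0.1264]
tcp_rot: [2.484, 1.922, 0.001]
contact_force: [-0.7, -0.4, -0.3]
finger_gap: 0.0319
gripper_force: 59.7
```

Call:
{"method": "play_rows", "body": {
  "moves": [
    [[28,0,0,0,0,0,0],[28,0,0,0,0,0,0]]
  ]
}}

```text
t: 31.22
eef_pos: [0.5363, 0.3103, 0.1257]
tcp_rot: [2.488, 1.918, -0.0]
contact_force: [0.6, 0.2, 0.9]
finger_gap: 0.0316
gripper_force: 59.7
```

```bash
python3 -c "
from h import *
go(jw(.039,-.055,.0373))"
```

```text
t 31.23 tcp [0.5363 0.3103 0.1257] yaw 75.27 tilt 0.01 F [0.6 0.2 0.9] gap 0.0316
[ 0.8  1.6 88.4] rz -0.2
```

Call:
{"method": "play_rows", "body": {
  "moves": [
    [[28,1,1.5,50,0,0,0],[28,1,1.5,74,0,0,0],[28,1,1.5,80,0,0,0],[28,1,1.5,82,0,0,0],[28,1,1.5,82,0,0,0]]
  ]
}}

```text
t: 31.85
eef_pos: [0.5387, 0.3124, 0.0449]
tcp_rot: [2.486, 1.92, 0.003]
contact_force: [-0.3, 1.1, -0.7]
finger_gap: 0.0319
gripper_force: 59.7
```

Call:
{"method": "play_rows", "body": {
  "moves": [
    [[28,0,0,1,0,0,0],[28,0,0,2,0,0,0],[28,0,0,3,0,0,0],[28,0,0,3,0,0,0]]
  ]
}}

```text
t: 32.35
eef_pos: [0.5375, 0.3122, 0.0404]
tcp_rot: [-2.486, -1.921, 0.0]
contact_force: [0.7, 0.2, -0.2]
finger_gap: 0.0322
gripper_force: 59.7
```

Call:
{"method": "play_rows", "body": {
  "moves": [
    [[28,0,0,1,0,0,0],[28,0,0,2,0,0,0],[28,0,0,2,0,0,0]]
  ]
}}

```text
t: 32.72
eef_pos: [0.5375, 0.3122, 0.0383]
tcp_rot: [-2.486, -1.921, 0.0]
contact_force: [0.6, 0.0, -0.4]
finger_gap: 0.0319
gripper_force: 59.7
```

Call:
{"method": "play_rows", "body": {
  "moves": [
    [[28,0,0,1,0,0,0],[28,0,0,1,0,0,0]]
  ]
}}

```text
t: 32.98
eef_pos: [0.5376, 0.3122, 0.0374]
tcp_rot: [-2.486, -1.921, -0.0]
contact_force: [0.1, 0.2, -0.4]
finger_gap: 0.0317
gripper_force: 59.8
```

Call:
{"method": "play_rows", "body": {
  "moves": [
    [[28,0,0,1,0,0,0],[28,0,0,1,0,0,0]]
  ]
}}

```text
t: 33.22
eef_pos: [0.5377, 0.3122, 0.0373]
tcp_rot: [2.486, 1.921, 0.0]
contact_force: [-2.8, -1.1, 5.7]
finger_gap: 0.0321
gripper_force: 60.3
```

Call:
{"method": "play_rows", "body": {
  "moves": [
    [[28,0,0,1,0,0,0],[28,0,0,1,0,0,0]]
  ]
}}

```text
t: 33.48
eef_pos: [0.5377, 0.3122, 0.0372]
tcp_rot: [2.485, 1.921, -0.0]
contact_force: [-5.6, -2.9, 11.5]
finger_gap: 0.032
gripper_force: 61.1
```

Call:
{"method": "play_rows", "body": {
  "moves": [
    [[28,0,0,-2,0,0,0],[44,0,0,-2,0,0,0],[44,0,0,-2,0,0,0],[44,0,0,-2,0,0,0],[44,0,0,-30,0,0,0],[0,0,0,-50,0,0,0],[0,0,0,-50,0,0,0]]
  ]
}}

```text
t: 34.35
eef_pos: [0.5393, 0.3128, 0.0878]
tcp_rot: [2.485, 1.92, 0.007]
contact_force: [-0.5, -0.1, 0.7]
finger_gap: 0.0081
gripper_force: 0.0
```

```bash
python3 -c "
from h import *
p,m=here();print(injig(p));go(jw(.1,-.055,.08),jw(.1,-.055,.0315))"
```

```text
t 34.35 tcp [0.5393 0.3128 0.0878] yaw 75.39 tilt 0.26 F [-0.5 -0.1  0.7] gap 0.0081
[ 0.03960425 -0.05257942]
t 34.35 tcp [0.5393 0.3128 0.0878] yaw 75.39 tilt 0.26 F [-0.5 -0.1  0.7] gap 0.0081
[-2.4 60.4  8. ] rz -0.0
[-2.5 60.2 56.5] rz -0.0
```

Call:
{"method": "play_rows", "body": {
  "moves": [
    [[0,-2,30,0,0,0,0],[0,-2,60,0,0,0,0],[0,-2,60,35,0,0,0],[0,-2,60,54,0,0,0],[0,-2,50,54,0,0,0],[0,-2,41,54,0,0,0],[0,-2,33,54,0,0,0],[0,-2,26,54,0,0,0],[0,-2,19,54,0,0,0],[0,-2,13,54,0,0,0]]
  ]
}}

```text
t: 35.6
eef_pos: [0.5494, 0.3072, 0.0318]
tcp_rot: [2.486, 1.921, 0.001]
contact_force: [0.7, -0.2, -0.1]
finger_gap: 0.0002
gripper_force: 0.2
```

Call:
{"method": "play_rows", "body": {
  "moves": [
    [[0,0,-1,0,0,0,0],[0,0,-2,0,0,0,0],[0,0,-3,0,0,0,0],[0,0,-3,0,0,0,0]]
  ]
}}

```text
t: 36.1
eef_pos: [0.5468, 0.3077, 0.0314]
tcp_rot: [-2.486, -1.921, 0.0]
contact_force: [0.8, 0.9, 0.0]
finger_gap: -0.0002
gripper_force: 0.1
```

```bash
python3 -c "
from h import *
p,m=here();print(injig(p))"
```

```text
t 36.1 tcp [0.5468 0.3077 0.0314] yaw 75.38 tilt 0.01 F [0.8 0.9 0. ] gap -0.0002
[ 0.04820455 -0.05569077]
```

Call:
{"method": "play_rows", "body": {
  "moves": [
    [[0,0,-1,0,0,0,0],[0,0,-2,0,0,0,0],[0,0,-3,0,0,0,0],[0,0,-3,0,0,0,0]]
  ]
}}

```text
t: 36.6
eef_pos: [0.544, 0.3085, 0.0316]
tcp_rot: [2.486, 1.921, 0.001]
contact_force: [1.9, -1.0, 0.0]
finger_gap: 0.0001
gripper_force: 0.6
```

Call:
{"method": "play_rows", "body": {
  "moves": [
    [[0,0,-1,0,0,0,0],[0,0,-2,0,0,0,0],[0,0,-3,0,0,0,0],[0,0,-3,0,0,0,0]]
  ]
}}

```text
t: 37.1
eef_pos: [0.5439, 0.3086, 0.0327]
tcp_rot: [2.483, 1.918, 0.007]
contact_force: [9.1, -4.2, -0.6]
finger_gap: -0.0
gripper_force: 4.3
```

```bash
python3 -c "
from h import *
p,m=here();print(injig(p))"
```

```text
t 37.1 tcp [0.5439 0.3086 0.0327] yaw 75.37 tilt 0.32 F [ 9.1 -4.2 -0.6] gap -0.0
[ 0.04515521 -0.05551071]
```

Call:
{"method": "play_rows", "body": {
  "moves": [
    [[0,0,12,0,0,0,0],[0,0,12,-32,0,0,0],[0,-45,0,-36,0,0,0],[0,-80,-22,-36,0,0,0],[0,-80,-22,-20,0,0,0],[0,-80,-22,0,0,0,0],[0,-73,-22,0,0,0,0],[0,-66,-22,0,0,0,0],[0,-59,-22,0,0,0,0],[0,-52,-22,0,0,0,0]]
  ]
}}

```text
t: 38.35
eef_pos: [0.5071, 0.2654, 0.032]
tcp_rot: [2.485, 1.921, 0.001]
contact_force: [0.2, -0.6, -0.2]
finger_gap: -0.0002
gripper_force: 0.2
```

Call:
{"method": "play_rows", "body": {
  "moves": [
    [[0,2,0,0,0,0,0],[0,4,0,0,0,0,0],[0,5,0,0,0,0,0],[0,5,0,0,0,0,0]]
  ]
}}

```text
t: 38.85
eef_pos: [0.5078, 0.2693, 0.0315]
tcp_rot: [-2.486, -1.921, 0.0]
contact_force: [0.1, -0.3, -0.2]
finger_gap: -0.0001
gripper_force: 0.0
```

```bash
python3 -c "
from h import *
p,m=here();print(injig(p))"
```

```text
t 38.85 tcp [0.5078 0.2693 0.0315] yaw 75.38 tilt 0.0 F [ 0.1 -0.3 -0.2] gap -0.0001
[ 0.02008411 -0.10266079]
```

Call:
{"method": "play_rows", "body": {
  "moves": [
    [[0,1,0,0,0,0,0],[0,2,0,0,0,0,0],[0,3,0,0,0,0,0],[0,3,0,0,0,0,0]]
  ]
}}

```text
t: 39.35
eef_pos: [0.5084, 0.2716, 0.0314]
tcp_rot: [2.485, 1.921, -0.002]
contact_force: [-2.3, -4.2, 2.8]
finger_gap: -0.0001
gripper_force: 2.4
```

Call:
{"method": "play_rows", "body": {
  "moves": [
    [[0,1,0,0,0,0,0],[0,2,0,0,0,0,0],[0,2,0,0,0,0,0]]
  ]
}}

```text
t: 39.72
eef_pos: [0.5084, 0.2716, 0.0314]
tcp_rot: [2.484, 1.92, -0.007]
contact_force: [-3.3, -12.3, 6.4]
finger_gap: 0.0001
gripper_force: 6.8
```

```bash
python3 -c "
from h import *
p,m=here();print(injig(p))"
```

```text
t 39.73 tcp [0.5084 0.2716 0.0314] yaw 75.4 tilt 0.28 F [ -3.3 -12.3   6.4] gap 0.0001
[ 0.0200807 -0.100253 ]
```

Home in y (−0.1003, as predicted). Confirming touch in x on the small blank.

Call:
{"method": "play_rows", "body": {
  "moves": [
    [[0,-12,0,0,0,0,0],[0,-12,0,-32,0,0,0],[0,20,30,-35,0,0,0],[0,36,50,-35,0,0,0],[0,36,50,-15,0,0,0],[0,36,50,0,0,0,0],[0,36,42,0,0,0,0],[0,36,35,0,0,0,0],[0,36,30,0,0,0,0],[0,36,27,0,0,0,0]]
  ]
}}

```text
t: 40.98
eef_pos: [0.5442, 0.3025, 0.0322]
tcp_rot: [2.485, 1.921, 0.002]
contact_force: [0.6, -0.9, 0.4]
finger_gap: -0.0
gripper_force: 0.0
```

Call:
{"method": "play_rows", "body": {
  "moves": [
    [[0,0,-1,0,0,0,0],[0,0,-2,0,0,0,0],[0,0,-4,0,0,0,0],[0,0,-4,0,0,0,0]]
  ]
}}

```text
t: 41.48
eef_pos: [0.5425, 0.3029, 0.0323]
tcp_rot: [2.484, 1.919, 0.005]
contact_force: [5.3, -1.5, -0.2]
finger_gap: 0.0001
gripper_force: 2.7
```

```bash
python3 -c "
from h import *
p,m=here();print(injig(p))"
```

```text
t 41.48 tcp [0.5425 0.3029 0.0323] yaw 75.37 tilt 0.23 F [ 5.3 -1.5 -0.2] gap 0.0001
[ 0.04523736 -0.06134107]
```

Call:
{"method": "play_rows", "body": {
  "moves": [
    [[0,0,15,0,0,0,0],[0,0,15,-50,0,0,0],[0,0,15,-110,0,0,0],[0,-60,15,-130,0,0,0],[0,-120,15,-130,0,0,0],[0,-180,15,-130,0,0,0],[0,-240,15,-130,0,0,0],[0,-300,15,-130,0,0,0],[0,-350,15,-130,0,0,0],[0,-350,15,-130,0,0,0]]
  ]
}}

```text
t: 42.72
eef_pos: [0.4663, -0.0426, 0.1617]
tcp_rot: [2.491, 1.914, -0.001]
contact_force: [-0.2, -0.2, -0.2]
finger_gap: 0.0001
gripper_force: 0.0
```

Run:
```python
from h import *
here()
im=vision.read_camera("top");g=cv2.cvtColor(im,cv2.COLOR_RGB2GRAY).astype(np.float32);cv2.imwrite("pics/end.png",im[:,:,::-1])
def samp(X):
    q=proj(X).astype(np.float32);return cv2.remap(g,q[:,0].reshape(-1,1),q[:,1].reshape(-1,1),cv2.INTER_CUBIC).ravel()
off=np.arange(-12,12.1,1)/1000
def prof(p0,p1,n,z): # mean grey across the edge p0-p1, offset along n; strongest step
    out=[]
    for k in range(3):
        t=np.linspace(.1+.27*k,.1+.27*(k+1),12);e=np.outer(1-t,p0)+np.outer(t,p1)
        v=[samp(place(np.c_[e+o*np.array(n),np.full(12,z)],J)).mean() for o in off]
        d=np.diff(v);i=np.argsort(-abs(d))[:3];out.append([(round((off[j]+.0005)*1000,1),int(d[j])) for j in i])
    return out
for nm,l,w,z in(("large",.15,.068,.036),("medium",.12,.056,.054),("small",.09,.034,.072)):
    print(nm,"end ",prof(np.array([.012,-l]),np.array([w,-l]),(0,-1),z))
    print(nm,"side",prof(np.array([w,-l]),np.array([w,0]),(1,0),z))
```

```text
t 42.73 tcp [ 0.4663 -0.0426  0.1617] yaw 75.08 tilt 0.02 F [-0.2 -0.2 -0.2] gap 0.0001
large end  [[(np.float64(-2.5), -37), (np.float64(-1.5), -37), (np.float64(-3.5), -18)], [(np.float64(-2.5), -40), (np.float64(-1.5), -39), (np.float64(-3.5), -21)], [(np.float64(-2.5), -39), (np.float64(-1.5), -37), (np.float64(-3.5), -22)]]
large side [[(np.float64(2.5), 19), (np.float64(-2.5), -18), (np.float64(-1.5), -18)], [(np.float64(-7.5), 22), (np.float64(2.5), 22), (np.float64(-11.5), -20)], [(np.float64(-11.5), -19), (np.float64(-7.5), 19), (np.float64(-2.5), -19)]]
medium end  [[(np.float64(-2.5), -38), (np.float64(-1.5), -36), (np.float64(10.5), 23)], [(np.float64(-2.5), -39), (np.float64(-1.5), -37), (np.float64(9.5), 24)], [(np.float64(-2.5), -38), (np.float64(-1.5), -36), (np.float64(10.5), 22)]]
medium side [[(np.float64(1.5), 21), (np.float64(-2.5), -20), (np.float64(11.5), 20)], [(np.float64(2.5), 22), (np.float64(7.5), -21), (np.float64(11.5), 21)], [(np.float64(-2.5), -22), (np.float64(-3.5), -19), (np.float64(-1.5), -16)]]
small end  [[(np.float64(-2.5), -32), (np.float64(-1.5), -31), (np.float64(10.5), 23)], [(np.float64(-2.5), -30), (np.float64(-1.5), -28), (np.float64(9.5), 21)], [(np.float64(-2.5), -26), (np.float64(-1.5), -20), (np.float64(-3.5), -20)]]
small side [[(np.float64(-2.5), -17), (np.float64(-1.5), -15), (np.float64(2.5), 15)], [(np.float64(-2.5), -17), (np.float64(-1.5), -16), (np.float64(-3.5), -14)], [(np.float64(-2.5), -19), (np.float64(-1.5), -16), (np.float64(-3.5), -16)]]
```

All three blanks' edges lie parallel, with the same 2 mm offset from the fitted outline. That is a calibration bias, and it matches the contact readings: every blank is home. I hand in.

```bash
python3 -c "
from rig import r
print(r.hand_in())"
```

```text
the job is handed in; nothing more can be done
None
```

I stacked the three blanks in the jig corner in the order asked, each pushed home against both fences before the next left the bench, and handed in at about 43 s; I didn't re-check the bystanders at the end.

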